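# Fetch the penned-in jar for weighing and put the solvent bottles back

### The arm

A 6-joint arm with a two-finger parallel gripper is mounted at the origin on the work surface. World frame = base frame: x ahead of the robot, y to its left, z up, the work surface at z = 0. Lengths are in mm, angles in rad, forces in N, time in s.
With the tool pointing down it reaches from about 300 to 775 mm from the base axis. Payload 14.6 kg.
Tool frame: the origin (TCP) lies at the very end of the fingers, on their centre line; the grasp point (between the pads) lies 19 mm behind it; z points along the fingers, y is the line along which they close (so a half turn about z gives the same grasp; the last joint's range is limited). The gripper opens to 94 mm and grips with 3 to 60 N. Pads are 16 mm wide; open, the fingers measure 119 mm over their backs; the gripper's body (75 mm by 177 mm) begins 78 mm behind the grasp point.
Start: joints at [-0.067, 0.3, 1.521, -0, 1.321, -0.067], TCP at [549.99, -0.002, 205.446] pointing down, gripper open.
Joint ranges: [-3.03, 3.03], [-0.79, 2.21], [0.23, 2.52], [-1.04, 4.18], [0, 3.07], [-2.55, 2.55]. Speed limits (rad/s): [2.22, 2.22, 2.57, 3.14, 3.14, 3.14].

### API

Orientations are given as [roll, pitch, yaw] about the fixed x, y, z axes, in that order (R = Rz(yaw) Ry(pitch) Rx(roll)).
In Python, from cell import manip gives the robot as it stands.
- The arm moves only by the tool servo_tool, never from a script. Its argument "motion" is a list that holds one entry, the list of rows, each a list of 7 numbers: the shift along the world's x, y, z as a fraction of full scale, then the turn, a rotation vector about the world's x, y, z as a fraction of full scale, then the closure, from 0 (fully open) to 1 (shut). In form: [[[x, y, z, rx, ry, rz, gripper], ...]]. A call has 1 to 10 rows; each row is the pose to reach, as a shift and turn from the pose commanded when the call began, turning the shorter way round; what a row does not reach only later rows make up. Full scale, the value 1, is 0.5 m for a shift and pi rad for a turn. A row lasts 1/10 s, in which the tool goes at most 50 mm and 8.59 degrees, less where a joint would pass 70% of its speed; a pose out of reach is approached as far as the arm can. A call with a number of a shift or a turn outside -1 to 1 is refused whole. A call with a gripper value outside its range is refused whole. The fingers move at their own pace and stop on an object; "newtons" is the grip in N (left out, the last holds). Time passes only in rows, so rows that repeat a pose let the fingers close. It gives the time, the measured TCP pose, the force, the opening and the grip force at its end, in the units of the state.
- manip.read_state(): the state, without advancing time (a new reading comes with each control period).
- manip.camera(name): name is "scene" or "side" or "wrist"; returns a dict with "frame" (480x640x3 uint8, red, green, blue), "range_z" (480x640 float32, mm along the optical axis (not along the pixel's ray), 0 where there is no reading), "vfov" (degrees; the focal length in pixels is half the picture's height over the tangent of half this angle, whatever the lens; pixels are square), "cx", "cy" (the principal point, pixels), "k1" (the pictures are not rectified: a ray, as slopes to the right and down, at radius r is drawn at 1 + k1 r^2 times it, then the intrinsics apply), "cam_to_world" (4x4, takes a point from camera to world coordinates). Camera axes: x right, y down, z forward; pixel columns grow to the right and rows downward; lengths in mm; the calibration is good to about 2 mm. A picture is of the moment at which its call begins.
- manip.sign_off(): hands the job in; it is judged then, once.
The state is a dict: "clock": time; "joints": joint angles; "qd": joint speeds; "effort": joint torques, N m; "eef_pos": TCP position; "eef_rot": TCP orientation; "wrist_force": force on the tool from outside, world axes, zero at the start; "moment": the same for the moment, N m; "finger_gap": finger opening in mm; "finger_force": force on a finger pad.
Only numpy, scipy, OpenCV 4.12 (cv2) and the standard library are available. Lean on these libraries where they do the work, as an engineer would, in place of code of your own. Each camera call takes 0.05 s, during which the arm holds its last target. There are 200 camera calls.

### The job

The low white jar on the grey solvent carrier is penned in by three amber bottles. First stand all three bottles upright on the steel tray, leaving the jar where it is; then put the jar in the middle of the balance pan; then put every bottle back on its own pad, centred: the wide round one on the large round pad, the slim tall one on the small round pad, the square one on the square pad. Everything stays upright and is set down, not dropped or knocked over.

Things in the scene. Friction and masses are not known exactly. Their poses are not given: they have to be found in the camera images.
- bottle_wide: Amber glass reagent bottle with a paper label, the wide one: round body 66 mm in diameter, straight up to 98 mm, closing to the neck at 112 mm; white screw cap 36 mm in diameter and 26 mm high on top (top of cap 150 mm above the underside; the slim neck goes on 12 mm below the cap, then the shoulder widens). About 0.2 to 0.4 kg. Take it by the cap from above. Origin: centre of its underside, z up. It starts upright on its own pad.
- bottle_tall: Amber glass reagent bottle with a paper label, the slim tall one: round body 54 mm in diameter, straight up to 122 mm, closing to the neck at 134 mm; white screw cap 36 mm in diameter and 26 mm high on top (top of cap 172 mm above the underside; the slim neck goes on 12 mm below the cap, then the shoulder widens). About 0.2 to 0.4 kg. Take it by the cap from above. Origin: centre of its underside, z up. It starts upright on its own pad.
- bottle_square: Amber glass reagent bottle with a paper label, the square one: body 54 x 54 mm, straight up to 90 mm, shoulder to 104 mm; white screw cap 36 mm in diameter and 26 mm high on top (top of cap 142 mm above the underside; the slim neck goes on 12 mm below the cap, then the shoulder widens). About 0.2 to 0.4 kg. Take it by the cap from above. Origin: centre of its underside, z up. It starts upright on its own pad. Its x and y axes are square to its sides.
- jar: Low white plastic jar with a screw lid: lid 60 mm in diameter from 30 to 46 mm above the underside, body below it 58 mm in diameter, top at 46 mm. About 0.1 to 0.2 kg. Origin: centre of its underside, z up. It starts on the grey carrier plate (top 8 mm above the bench), between the three bottles, whose centres are about 73 mm from its centre on its left, right and robot side. The side away from the robot is open.
- pad_wide: Fixed black rubber pad, the large round one, 78 mm in diameter, 3 mm thick, on the grey carrier plate (8 mm thick); the place of the wide round bottle, which stands on it at the start and leaves a 6 mm border showing. Origin: centre of its underside; its top is 3 mm higher.
- pad_tall: Fixed black rubber pad, the small round one, 66 mm in diameter, 3 mm thick, on the grey carrier plate (8 mm thick); the place of the slim tall bottle, which stands on it at the start and leaves a 6 mm border showing. Origin: centre of its underside; its top is 3 mm higher.
- pad_square: Fixed black rubber pad, the square one, 66 x 66 mm, its x and y axes square to its sides, 3 mm thick, on the grey carrier plate (8 mm thick); the place of the square bottle, which stands on it at the start and leaves a 6 mm border showing. Origin: centre of its underside; its top is 3 mm higher.
- steel_tray: Fixed shallow steel tray, 170 mm along its x, 250 mm along its y, outer rim 12 mm high, walls and floor 3 mm thick: the side area, roomy enough for the three bottles in a row along y. Origin: centre of its underside on the bench; the floor on which the bottles stand is 3 mm higher.
- pan (a point): Centre of the top face of the balance's round steel pan (124 mm in diameter). The balance is white, fixed, 250 x 190 mm; the pan top is 68 mm above the bench and does not move; the housing round it is 12 mm lower.
Things that resemble listed ones, but are neither listed nor needed, are in the scene too. What is shaped like the bottle_wide but blue is not meant.

How it is judged (in metres and radians):
On the way, in this order (a step that is already met when the one before it is completed fails the run):
1. all three bottles stand released on the steel tray, the jar still where it was (angle between each of bottle_wide, bottle_tall, bottle_square's own z axis and vertical below 0.1 rad and linear speed of each of bottle_wide, bottle_tall, bottle_square below 0.03 m/s and contact force between each of bottle_wide, bottle_tall, bottle_square and the fingers below 0.2 N and x of bottle_wide in the frame of steel_tray between -0.08 and 0.08 m and y of bottle_wide in the frame of steel_tray between -0.12 and 0.12 m and z of bottle_wide in the frame of steel_tray between -0.001 and 0.008 m and x of bottle_tall in the frame of steel_tray between -0.08 and 0.08 m and y of bottle_tall in the frame of steel_tray between -0.12 and 0.12 m and z of bottle_tall in the frame of steel_tray between -0.001 and 0.008 m and x of bottle_square in the frame of steel_tray between -0.08 and 0.08 m and y of bottle_square in the frame of steel_tray between -0.12 and 0.12 m and z of bottle_square in the frame of steel_tray between -0.001 and 0.008 m and distance of jar from where it was at the start of the episode below 0.025 m), for 0.2 s.
2. the jar stands released in the middle of the pan, the three bottles still on the steel tray (angle between each of jar, bottle_wide, bottle_tall, bottle_square's own z axis and vertical below 0.1 rad and linear speed of each of jar, bottle_wide, bottle_tall, bottle_square below 0.03 m/s and contact force between each of jar, bottle_wide, bottle_tall, bottle_square and the fingers below 0.2 N and horizontal distance between jar and pan below 0.015 m and z of jar in the frame of pan between -0.004 and 0.004 m and x of bottle_wide in the frame of steel_tray between -0.08 and 0.08 m and y of bottle_wide in the frame of steel_tray between -0.12 and 0.12 m and z of bottle_wide in the frame of steel_tray between -0.001 and 0.008 m and x of bottle_tall in the frame of steel_tray between -0.08 and 0.08 m and y of bottle_tall in the frame of steel_tray between -0.12 and 0.12 m and z of bottle_tall in the frame of steel_tray between -0.001 and 0.008 m and x of bottle_square in the frame of steel_tray between -0.08 and 0.08 m and y of bottle_square in the frame of steel_tray between -0.12 and 0.12 m and z of bottle_square in the frame of steel_tray between -0.001 and 0.008 m), for 0.2 s.
At the end, for the whole second after the job is handed in: The jar stands on the balance pan within 15 mm of its centre, and each bottle stands on its own pad within 12 mm of the pad's centre; all upright (within 0.1 rad), at rest and released (angle between each of jar, bottle_wide, bottle_tall, bottle_square's own z axis and vertical below 0.1 rad and linear speed of each of jar, bottle_wide, bottle_tall, bottle_square below 0.03 m/s and contact force between each of jar, bottle_wide, bottle_tall, bottle_square and the fingers below 0.2 N and horizontal distance between jar and pan below 0.015 m and z of jar in the frame of pan between -0.004 and 0.004 m and horizontal distance between bottle_wide and pad_wide below 0.012 m and z of bottle_wide in the frame of pad_wide between 0 and 0.007 m and horizontal distance between bottle_tall and pad_tall below 0.012 m and z of bottle_tall in the frame of pad_tall between 0 and 0.007 m and horizontal distance between bottle_square and pad_square below 0.012 m and z of bottle_square in the frame of pad_square between 0 and 0.007 m); the robot touches nothing.
It fails at once if a bottle or the jar is tipped over (more than 0.6 rad from upright) (angle between any of bottle_wide, bottle_tall, bottle_square, jar's own z axis and vertical above 0.6 rad).
It fails at once if a bottle or the jar is dropped (falls free of the fingers faster than 0.6 m/s, about 20 mm of fall) ((linear speed of bottle_wide above 0.6 m/s and contact force between bottle_wide and the fingers below 0.01 N) or (linear speed of bottle_tall above 0.6 m/s and contact force between bottle_tall and the fingers below 0.01 N) or (linear speed of bottle_square above 0.6 m/s and contact force between bottle_square and the fingers below 0.01 N) or (linear speed of jar above 0.6 m/s and contact force between jar and the fingers below 0.01 N)).
It also fails if it takes over 149 s, if anything falls off the work surface, if the arm or the gripper's body presses on something with over 40 N, if the wrist force passes 120 N, or if a joint passes its speed limit or range.

## Working session

There is one attempt and no reset: what is moved stays moved. The work goes in short steps, Python scripts to look and compute and a tool call to move; the robot and the scene stay as the last step left them, time stands still between calls to the robot, and variables do not carry over. Pictures are saved under pics/ and viewed, at most 14 in all, crops included, and the job is handed in when it is done.

Besides the shell and the picture viewer there is one more tool, called after "Request:" as a command line: name --argument value ..., lists and objects as JSON in quotes. servo_tool: Moves the arm, as the interface text tells. Its arguments: {"type":"object","properties":{"motion":{"type":"array"},"newtons":{"type":"number"}},"required":["motion"]}

```bash
mkdir -p pics; cat > h.py <<'E'
import numpy as np, cv2
from cell import manip
def cloud(c):
    f=240/np.tan(np.radians(c["vfov"])/2)
    K=np.array([[f,0,c["cx"]],[0,f,c["cy"]],[0,0,1.]])
    v,u=np.mgrid[0:480,0:640].astype(np.float64)
    xd=(u-c["cx"])/f; yd=(v-c["cy"])/f
    x,y=xd.copy(),yd.copy()
    for _ in range(20):
        s=1+c["k1"]*(x*x+y*y); x,y=xd/s,yd/s
    z=c["range_z"].astype(float)
    P=np.stack([x*z,y*z,z,np.ones_like(z)],-1)@np.array(c["cam_to_world"]).T
    P=P[...,:3]; P[z<=0]=np.nan
    return P
def shot(n,fn):
    c=manip.camera(n); cv2.imwrite("pics/"+fn,c["frame"][...,::-1]); np.savez("/tmp/"+fn+".npz",f=c["frame"],P=cloud(c)); return c
E
python3 - <<'E'
from h import *
for n in("scene","side","wrist"):
    c=shot(n,n+"1.png"); print(n,c["vfov"],c["k1"],np.round(c["cam_to_world"],2).tolist())
print(manip.read_state())
E
```

```text
scene 46.11778728147306 -0.149905295727964 [[0.18, 0.81, -0.56, 1201.23], [0.98, -0.15, 0.1, -124.75], [-0.01, -0.57, -0.82, 1023.36], [0.0, 0.0, 0.0, 1.0]]
side 44.867628227968375 0.010739040250255176 [[-0.96, -0.21, 0.17, 374.92], [-0.27, 0.75, -0.61, 652.81], [0.0, -0.63, -0.78, 930.72], [0.0, 0.0, 0.0, 1.0]]
wrist 66.93457959004166 -0.07635115814194265 [[1.0, -0.0, 0.0, 549.92], [-0.0, -0.97, -0.23, 66.6], [0.0, 0.23, -0.97, 383.2], [0.0, 0.0, 0.0, 1.0]]
{'clock': 0.15, 'joints': array([-6.66289503e-02,  3.00321333e-01,  1.52142006e+00, -1.30415104e-05,
        1.32071958e+00, -6.65956415e-02]), 'qd': array([ 0.00177302, -0.00187706, -0.00099276, -0.000253  , -0.00073964,
       -0.00146691]), 'effort': array([-2.50185103e-04, -5.31960297e+01, -3.52822959e+01,  7.07691838e-02,
        2.35654798e-02, -3.66386917e-05]), 'eef_pos': array([ 5.49801451e+02, -9.03463762e-03,  2.05036610e+02]), 'eef_rot': array([-3.14072542e+00, -4.51783969e-05,  1.57076623e+00]), 'wrist_force': array([ 0.36110452, -0.1894736 ,  0.15993135]), 'moment': array([-0.02989715,  0.10310373,  0.00190512]), 'finger_force': 0.0, 'finger_gap': 94.35206009951236}
```

View pics/scene1.png

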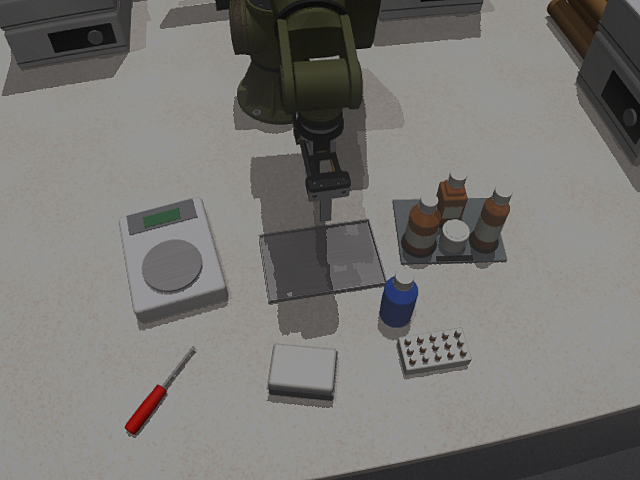

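View pics/side1.png

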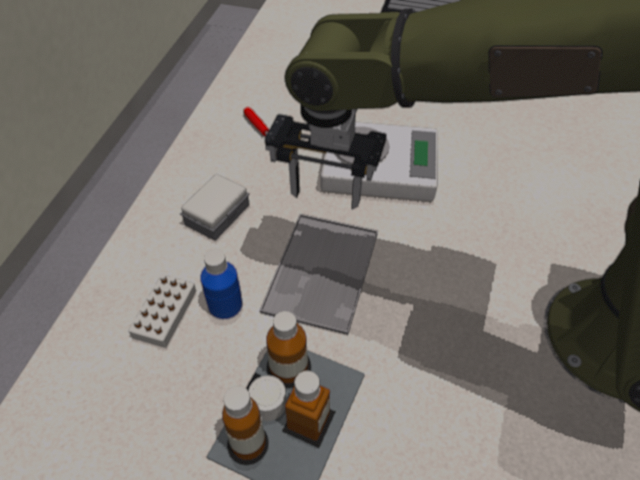

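The scene view shows balance pan (172,265), tray (322,260), wide bottle cap (429,203), square cap (457,180), tall cap (502,195), jar (455,235); blue decoy (400,295). Now I measure.

```bash
python3 - <<'E'
from h import *
def fit(P,m,zlo,zhi,name):
    pts=P[m&(P[...,2]>zlo)&(P[...,2]<zhi)]
    if len(pts)<8: print(name,"few",len(pts)); return
    xy=pts[:,:2].astype(np.float32)
    c,r=cv2.minEnclosingCircle(xy)
    rc=cv2.minAreaRect(xy)
    print(name,len(pts),"mean",pts.mean(0).round(1),"circ",np.round(c,1),round(r,1),"rect",np.round(rc[0],1),np.round(rc[1],1),round(rc[2],1))
for n in("scene","side"):
    d=np.load(f"/tmp/{n}1.png.npz");P=d["P"]
    f=d["f"].astype(int);v,u=np.mgrid[0:480,0:640]
    white=(f.min(-1)>120)&(f.max(-1)-f.min(-1)<40)
    W={"scene":dict(wide=(429,203),square=(457,180),tall=(502,195),jar=(455,230),pan=(172,265),blue=(404,279)),
       "side":dict(wide=(285,325),square=(307,384),tall=(238,402),jar=(267,397),pan=(350,150),blue=(216,260))}[n]
    Z=dict(wide=161,square=153,tall=183,jar=54,pan=68,blue=150)
    print(n)
    for k,(a,b) in W.items():
        rad=45 if k=="pan" else 25
        fit(P,(abs(u-a)<rad)&(abs(v-b)<rad),Z[k]-6,Z[k]+6,k)
    # tray, carrier
    b=dict(scene=(250,390,215,305),side=(255,385,210,340))[n]
    box=(u>b[0])&(u<b[1])&(v>b[2])&(v<b[3])
    fit(P,box,8,16,"trayrim")
    b=dict(scene=(385,515,195,270),side=(200,370,330,479))[n]
    fit(P,(u>b[0])&(u<b[1])&(v>b[2])&(v<b[3]),5,14,"carrier")
    blk=P[(u>390)&(u<515)&(v>190)&(v<270)] if n=="scene" else None
    print("bench z med",np.nanmedian(P[(P[...,2]<15)&(P[...,2]>-15)][:,2]))
E
python3 -c "
import cv2;a=cv2.imread('pics/scene1.png');cv2.imwrite('pics/c1.png',cv2.resize(a[160:300,240:520],None,fx=2.8,fy=2.8,interpolation=cv2.INTER_CUBIC))"
```

```text
scene
wide 217 mean [555.4 219.6 159.3] circ [554.5 219.9] 18.5 rect [555.1 220.2] [34.8 34.3] 33.4
square 211 mean [499.4 297.6 152.6] circ [524.3 272.7] 62.2 rect [526.  274.6] [ 36.  123.8] 48.1
tall 212 mean [576.3 364.1 182.4] circ [575.  365.4] 19.1 rect [574.5 365.6] [33.8 37. ] 37.5
jar 629 mean [561.5 294.6  53.9] circ [553.4 287.3] 62.1 rect [559.1 298.7] [ 98.1 101.2] 64.4
pan 2472 mean [ 552.4 -305.5   67.7] circ [ 520.6 -306.4] 92.8 rect [ 527.2 -300.4] [125.  174.6] 77.2
blue 275 mean [710.  126.7 149.1] circ [708.9 127.9] 19.1 rect [709.4 126.6] [33.5 35.1] 77.4
trayrim 657 mean [558.2   2.5  11.1] circ [553.1   2.2] 150.1 rect [554.1   2.9] [250.7 174. ] 89.5
carrier 2518 mean [551.  286.4   8.4] circ [540.  303.2] 171.0 rect [537.  303.7] [308.3 191.5] 80.5
bench z med -0.29793924640966907
side
wide 406 mean [552.2 222.4 160.7] circ [552.4 221.1] 18.9 rect [552.8 221.2] [34.1 36.2] 16.2
square 465 mean [491.8 306.  152.3] circ [492.  304.9] 18.1 rect [492.1 305.2] [33.2 35.7] 15.8
tall 540 mean [572.3 366.4 182.4] circ [572.9 365.5] 18.4 rect [572.8 365.3] [34.  36.2] 22.3
jar 1001 mean [560.7 295.   53.5] circ [545.6 296.6] 47.0 rect [556.6 299.1] [67.5 84.3] 17.6
pan 278 mean [ 539.5 -310.1   67.5] circ [ 561.3 -294.2] 78.0 rect [ 538.8 -290.5] [155.9  97.8] 80.5
blue 312 mean [706.4 128.9 149.5] circ [707.8 127.7] 19.0 rect [707.5 127.8] [33.8 37.1] 20.7
trayrim 726 mean [552.3   8.   11.3] circ [551.5   2.3] 150.7 rect [553.3   2.2] [255.4 170.9] 89.4
carrier 6860 mean [508.8 319.4   8.2] circ [543.5 276.1] 167.2 rect [533.9 281.5] [265.3 253.4] 19.9
bench z med -0.03747097250806064
```

View pics/c1.png

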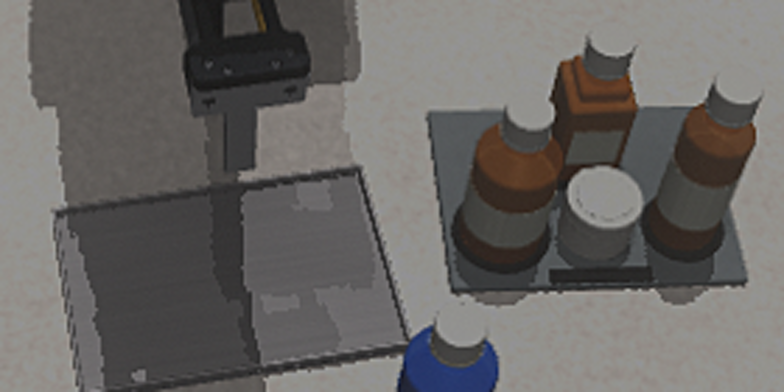

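Crop: tray empty, carrier turned about 8°, black bar in front of jar at crop (600,275). Caps agree with the jar-to-bottle geometry (73 mm). Next I refine the pan and jar.

```bash
python3 - <<'E'
from h import *
from scipy.optimize import least_squares
def cfit(xy):
    r=least_squares(lambda p:np.hypot(xy[:,0]-p[0],xy[:,1]-p[1])-p[2],[*xy.mean(0),30],loss="soft_l1"); return r.x.round(1)
def edge(m,P):
    c=max(cv2.findContours(m.astype(np.uint8),cv2.RETR_EXTERNAL,cv2.CHAIN_APPROX_NONE)[0],key=len)[:,0]
    return P[c[:,1],c[:,0],:2]
for n in("scene","side"):
    d=np.load(f"/tmp/{n}1.png.npz");P=d["P"]; X,Y,Z=P[...,0],P[...,1],P[...,2]
    for k,x,y,z,r in(("pan",575,-305,68,90),("jar",563,293,54,42),("square",492,305,153,25),("wide",553,220,161,25),("tall",573,365,183,25)):
        m=(abs(Z-z)<(5 if k!="square" else 5))&(np.hypot(X-x,Y-y)<r)
        if m.sum()<50: print(n,k,m.sum()); continue
        nl,l,s,c=cv2.connectedComponentsWithStats(m.astype(np.uint8)); i=1+s[1:,4].argmax()
        e=edge(l==i,P); print(n,k,s[i,4],"fit",cfit(e),"mec",np.round(cv2.minEnclosingCircle(e.astype(np.float32)),1) if 0 else np.round(cv2.minEnclosingCircle(e.astype(np.float32))[0],1),np.median(Z[l==i]).round(1), "n",X[l==i].min().round(),X[l==i].max().round(),Y[l==i].min().round(),Y[l==i].max().round())
d=np.load("/tmp/scene1.png.npz");P=d["P"]
print("bar z",P[256:261,440:470:6].reshape(-1,3)[:].mean(0).round(1))
E
```

```text
scene pan 2446 fit [ 550.7 -305.8   61.1] mec [ 550.7 -306.7] 67.7 n 487.0 613.0 -367.0 -244.0
scene jar 506 fit [565.6 293.5  28.8] mec [564.4 293.4] 54.0 n 533.0 597.0 263.0 325.0
scene square 192 fit [494.4 303.   17.6] mec [494.8 303.3] 152.4 n 475.0 514.0 285.0 321.0
scene wide 208 fit [554.7 220.2  16.9] mec [554.5 219.9] 159.5 n 536.0 572.0 202.0 238.0
scene tall 209 fit [575.2 364.9  17.3] mec [575.  365.4] 182.4 n 557.0 594.0 346.0 383.0
side pan 110 fit [ 554.6 -357.    16.1] mec [ 550.7 -358.4] 67.5 n 525.0 576.0 -371.0 -339.0
side jar 961 fit [562.8 295.   28.4] mec [563.9 295.3] 53.6 n 534.0 593.0 265.0 325.0
side square 457 fit [492.  305.2  17. ] mec [492.  304.9] 152.5 n 475.0 509.0 287.0 323.0
side wide 401 fit [552.8 221.2  17.4] mec [552.4 221. ] 161.0 n 535.0 571.0 203.0 240.0
side tall 532 fit [572.8 365.6  17.1] mec [573.1 365.6] 182.5 n 556.0 590.0 348.0 384.0
bar z [606.8 281.5   9.1]
```

Request:
servo_tool --motion '[[[0.002,0.06,0,0,0,0,0.3],[0.003,0.14,0,0,0,0,0.3],[0.005,0.22,0,0,0,0,0.3],[0.006,0.3,0,0,0,0,0.3],[0.007,0.38,0,0,0,0,0.3],[0.007,0.425,0,0,0,0,0.3],[0.007,0.441,0,0,0,0,0.3],[0.007,0.441,-0.04,0,0,0,0.3],[0.007,0.441,-0.08,0,0,0,0.3],[0.007,0.441,-0.08,0,0,0,0.3]]]' --newtons 40

```text
clock: 1.15
eef_pos: [552.5, 219.3, 162.9]
eef_rot: [-3.137, 0.002, 1.57]
wrist_force: [-0.2, -0.8, -0.3]
finger_gap: 65.8
finger_force: 0.0
```

Request:
servo_tool --motion '[[[0,0,-0.04,0,0,0,0.3],[0,0,-0.069,0,0,0,0.3],[0,0,-0.069,0,0,0,0.3],[0,0,-0.069,0,0,0,0.3],[0,0,-0.069,0,0,0,0.8],[0,0,-0.069,0,0,0,0.8],[0,0,-0.069,0,0,0,0.8],[0,0,-0.069,0,0,0,0.8],[0,0,-0.069,0,0,0,0.8],[0,0,-0.069,0,0,0,0.8]]]' --newtons 40

```text
clock: 2.15
eef_pos: [553.6, 220.5, 131.2]
eef_rot: [3.141, -0.0, 1.571]
wrist_force: [0.6, -0.5, 1.5]
finger_gap: 35.6
finger_force: 40.0
```

Request:
servo_tool --motion '[[[0,0,0.01,0,0,0,0.8],[0,0,0.04,0,0,0,0.8],[0,0,0.08,0,0,0,0.8],[0,0,0.12,0,0,0,0.8],[0,-0.02,0.13,0,0,0,0.8],[0,-0.06,0.13,0,0,0,0.8],[0,-0.12,0.13,0,0,0,0.8],[0,-0.18,0.13,0,0,0,0.8],[0,-0.24,0.13,0,0,0,0.8],[0,-0.3,0.13,0,0,0,0.8]]]'

```text
clock: 3.15
eef_pos: [553.0, 68.7, 195.7]
eef_rot: [-3.141, 0.0, 1.571]
wrist_force: [0.7, -0.5, -3.2]
finger_gap: 35.6
finger_force: 40.0
```

Request:
servo_tool --motion '[[[0,-0.06,0,0,0,0,0.8],[0,-0.12,0,0,0,0,0.8],[0,-0.18,0,0,0,0,0.8],[0,-0.23,0,0,0,0,0.8],[0,-0.27,0,0,0,0,0.8],[0,-0.292,0,0,0,0,0.8],[0,-0.292,0,0,0,0,0.8],[0,-0.292,-0.03,0,0,0,0.8],[0,-0.292,-0.07,0,0,0,0.8],[0,-0.292,-0.1,0,0,0,0.8]]]'

```text
clock: 4.15
eef_pos: [553.1, -74.5, 144.9]
eef_rot: [-3.141, -0.0, 1.572]
wrist_force: [-0.4, -1.0, -3.2]
finger_gap: 35.6
finger_force: 40.0
```

Request:
servo_tool --motion '[[[0,0,-0.02,0,0,0,0.8],[0,0,-0.034,0,0,0,0.8],[0,0,-0.04,0,0,0,0.8],[0,0,-0.043,0,0,0,0.8],[0,0,-0.045,0,0,0,0.8],[0,0,-0.045,0,0,0,0.8],[0,0,-0.046,0,0,0,0.8],[0,0,-0.046,0,0,0,0.8]]]'

```text
clock: 4.95
eef_pos: [553.6, -75.6, 123.2]
eef_rot: [3.141, 0.0, 1.571]
wrist_force: [0.2, 0.1, -2.5]
finger_gap: 35.4
finger_force: 40.0
```

Request:
servo_tool --motion '[[[0,0,-0.002,0,0,0,0.8],[0,0,-0.002,0,0,0,0.8],[0,0,-0.002,0,0,0,0.8]]]'

```text
clock: 5.25
eef_pos: [553.8, -75.6, 123.1]
eef_rot: [3.14, 0.0, 1.571]
wrist_force: [-1.5, 0.4, 6.4]
finger_gap: 35.3
finger_force: 40.0
```

Request:
servo_tool --motion '[[[0,0,-0.001,0,0,0,0.5],[0,0,-0.001,0,0,0,0.3],[0,0,-0.001,0,0,0,0.3],[0,0,-0.001,0,0,0,0.3],[0,0,0.04,0,0,0,0.3],[0,0,0.1,0,0,0,0.3],[0,0,0.16,0,0,0,0.3],[0,0,0.18,0,0,0,0.3],[0,0,0.18,0,0,0,0.3]]]'

```text
clock: 6.15
eef_pos: [553.9, -75.6, 212.8]
eef_rot: [3.14, 0.0, 1.571]
wrist_force: [0.2, 0.3, -1.3]
finger_gap: 65.8
finger_force: 0.0
```

Request:
servo_tool --motion '[[[0,0.04,0,0,0,0,0.3],[-0.01,0.12,0,0,0,0,0.3],[-0.03,0.21,0,0,0,0,0.3],[-0.05,0.3,0,0,0,0,0.3],[-0.07,0.39,0,0,0,0,0.3],[-0.09,0.48,0,0,0,0,0.3],[-0.11,0.57,0,0,0,0,0.3],[-0.12,0.66,0,0,0,0,0.3],[-0.12,0.73,0,0,0,0,0.3],[-0.12,0.76,0,0,0,0,0.3]]]'

```text
clock: 7.15
eef_pos: [492.4, 306.8, 209.8]
eef_rot: [-3.139, 0.001, 1.573]
wrist_force: [0.1, -1.0, -0.7]
finger_gap: 65.6
finger_force: 0.0
```

Request:
servo_tool --motion '[[[0,0,0,0,0,0,0.3],[0,0,0,0,0,0,0.3],[0,0,-0.05,0,0,0,0.3],[0,0,-0.11,0,0,0,0.3],[0,0,-0.16,0,0,0,0.3],[0,0,-0.178,0,0,0,0.3],[0,0,-0.178,0,0,0,0.3],[0,0,-0.178,0,0,0,0.3],[0,0,-0.178,0,0,0,0.3]]]'

```text
clock: 8.05
eef_pos: [494.1, 304.5, 124.4]
eef_rot: [3.14, -0.001, 1.57]
wrist_force: [0.0, -1.0, -0.6]
finger_gap: 65.7
finger_force: 0.0
```

Request:
servo_tool --motion '[[[0,0,0,0,0,0,0.8],[0,0,0,0,0,0,0.8],[0,0,0,0,0,0,0.8],[0,0,0,0,0,0,0.8],[0,0,0,0,0,0,0.8],[0,0,0,0,0,0,0.8]]]'

```text
clock: 8.65
eef_pos: [493.5, 304.6, 123.0]
eef_rot: [3.142, -0.0, 1.571]
wrist_force: [-0.4, -0.0, 1.2]
finger_gap: 35.1
finger_force: 40.0
```

Request:
servo_tool --motion '[[[0,0,0.01,0,0,0,0.8],[0,0,0.04,0,0,0,0.8],[0,0,0.08,0,0,0,0.8],[0,0,0.12,0,0,0,0.8],[0,-0.02,0.13,0,0,0,0.8],[0,-0.06,0.13,0,0,0,0.8],[0.01,-0.12,0.13,0,0,0,0.8],[0.03,-0.18,0.13,0,0,0,0.8],[0.05,-0.24,0.13,0,0,0,0.8],[0.07,-0.3,0.13,0,0,0,0.8]]]'

```text
clock: 9.65
eef_pos: [528.3, 152.6, 187.2]
eef_rot: [-3.141, 0.0, 1.571]
wrist_force: [0.8, -0.2, -3.1]
finger_gap: 35.6
finger_force: 40.0
```

Request:
servo_tool --motion '[[[0.02,-0.06,0,0,0,0,0.8],[0.03,-0.12,0,0,0,0,0.8],[0.04,-0.18,0,0,0,0,0.8],[0.05,-0.23,0,0,0,0,0.8],[0.05,-0.28,0,0,0,0,0.8],[0.05,-0.304,0,0,0,0,0.8],[0.05,-0.304,0,0,0,0,0.8],[0.05,-0.304,-0.03,0,0,0,0.8],[0.05,-0.304,-0.07,0,0,0,0.8],[0.05,-0.304,-0.1,0,0,0,0.8]]]'

```text
clock: 10.65
eef_pos: [553.0, 3.6, 136.7]
eef_rot: [-3.141, -0.0, 1.572]
wrist_force: [0.1, -0.2, -1.8]
finger_gap: 35.7
finger_force: 40.0
```

Request:
servo_tool --motion '[[[0,0,-0.02,0,0,0,0.8],[0,0,-0.034,0,0,0,0.8],[0,0,-0.04,0,0,0,0.8],[0,0,-0.043,0,0,0,0.8],[0,0,-0.045,0,0,0,0.8],[0,0,-0.046,0,0,0,0.8],[0,0,-0.047,0,0,0,0.8],[0,0,-0.047,0,0,0,0.8],[0,0,-0.047,0,0,0,0.8]]]'

```text
clock: 11.55
eef_pos: [553.7, 2.5, 115.0]
eef_rot: [3.141, 0.0, 1.571]
wrist_force: [-1.4, 0.9, 5.6]
finger_gap: 35.6
finger_force: 40.0
```

Request:
servo_tool --motion '[[[0,0,0,0,0,0,0.5],[0,0,0,0,0,0,0.3],[0,0,0,0,0,0,0.3],[0,0,0,0,0,0,0.3],[0,0,0.04,0,0,0,0.3],[0,0,0.1,0,0,0,0.3],[0,0,0.16,0,0,0,0.3],[0,0,0.2,0,0,0,0.3],[0,0,0.2,0,0,0,0.3]]]'

```text
clock: 12.45
eef_pos: [554.5, 2.5, 217.1]
eef_rot: [3.137, 0.0, 1.571]
wrist_force: [1.0, -0.0, -0.1]
finger_gap: 65.8
finger_force: 0.0
```

Request:
servo_tool --motion '[[[0,0.04,0,0,0,0,0.3],[0,0.12,0,0,0,0,0.3],[0,0.21,0,0,0,0,0.3],[0.01,0.3,0,0,0,0,0.3],[0.02,0.39,0,0,0,0,0.3],[0.03,0.48,0,0,0,0,0.3],[0.04,0.57,0,0,0,0,0.3],[0.041,0.65,0,0,0,0,0.3],[0.041,0.71,0,0,0,0,0.3],[0.041,0.726,0,0,0,0,0.3]]]'

```text
clock: 13.45
eef_pos: [572.9, 368.1, 212.0]
eef_rot: [-3.139, 0.001, 1.574]
wrist_force: [-0.5, -0.2, 0.3]
finger_gap: 66.0
finger_force: 0.0
```

Request:
servo_tool --motion '[[[0,0,0,0,0,0,0.3],[0,0,0,0,0,0,0.3],[0,0,-0.05,0,0,0,0.3],[0,0,-0.1,0,0,0,0.3],[0,0,-0.122,0,0,0,0.3],[0,0,-0.122,0,0,0,0.3],[0,0,-0.122,0,0,0,0.3],[0,0,-0.122,0,0,0,0.3]]]'

```text
clock: 14.25
eef_pos: [574.5, 365.5, 155.0]
eef_rot: [3.14, -0.001, 1.571]
wrist_force: [-0.5, -0.3, 0.3]
finger_gap: 65.5
finger_force: 0.0
```

Request:
servo_tool --motion '[[[0,0,0,0,0,0,0.8],[0,0,0,0,0,0,0.8],[0,0,0,0,0,0,0.8],[0,0,0,0,0,0,0.8],[0,0,0,0,0,0,0.8],[0,0,0,0,0,0,0.8]]]'

```text
clock: 14.85
eef_pos: [574.1, 365.5, 153.5]
eef_rot: [3.141, -0.0, 1.571]
wrist_force: [0.9, -0.9, 0.8]
finger_gap: 34.8
finger_force: 40.0
```

Request:
servo_tool --motion '[[[0,0,0.01,0,0,0,0.8],[0,0,0.04,0,0,0,0.8],[0,0,0.08,0,0,0,0.8],[0,0,0.12,0,0,0,0.8],[0,0,0.15,0,0,0,0.8],[0,-0.03,0.15,0,0,0,0.8],[0,-0.08,0.15,0,0,0,0.8],[-0.01,-0.14,0.15,0,0,0,0.8],[-0.02,-0.2,0.15,0,0,0,0.8],[-0.03,-0.26,0.15,0,0,0,0.8]]]'

```text
clock: 15.85
eef_pos: [558.7, 234.4, 229.6]
eef_rot: [3.141, -0.0, 1.571]
wrist_force: [0.5, -0.6, -2.7]
finger_gap: 35.5
finger_force: 40.0
```

Request:
servo_tool --motion '[[[-0.01,-0.06,0,0,0,0,0.8],[-0.011,-0.12,0,0,0,0,0.8],[-0.011,-0.18,0,0,0,0,0.8],[-0.011,-0.24,0,0,0,0,0.8],[-0.011,-0.29,0,0,0,0,0.8],[-0.011,-0.311,0,0,0,0,0.8],[-0.011,-0.311,0,0,0,0,0.8],[-0.011,-0.311,-0.03,0,0,0,0.8],[-0.011,-0.311,-0.07,0,0,0,0.8],[-0.011,-0.311,-0.12,0,0,0,0.8]]]'

```text
clock: 16.85
eef_pos: [553.9, 81.4, 168.8]
eef_rot: [3.14, -0.0, 1.572]
wrist_force: [0.1, 0.1, -2.7]
finger_gap: 35.3
finger_force: 40.0
```

Request:
servo_tool --motion '[[[0,0,-0.02,0,0,0,0.8],[0,0,-0.034,0,0,0,0.8],[0,0,-0.04,0,0,0,0.8],[0,0,-0.043,0,0,0,0.8],[0,0,-0.045,0,0,0,0.8],[0,0,-0.046,0,0,0,0.8],[0,0,-0.047,0,0,0,0.8],[0,0,-0.047,0,0,0,0.8],[0,0,-0.047,0,0,0,0.8]]]'

```text
clock: 17.75
eef_pos: [553.8, 80.0, 145.5]
eef_rot: [3.141, -0.0, 1.571]
wrist_force: [-0.0, -1.1, 2.5]
finger_gap: 35.2
finger_force: 40.0
```

Release, rise, then look.

Request:
servo_tool --motion '[[[0,0,-0.001,0,0,0,0.5],[0,0,-0.001,0,0,0,0.3],[0,0,-0.001,0,0,0,0.3],[0,0,-0.001,0,0,0,0.3],[0,0,0.04,0,0,0,0.3],[0,0,0.1,0,0,0,0.2],[0,0,0.14,0,0,0,0],[0,0.04,0.14,0,0,0,0],[0,0.1,0.14,0,0,0,0],[0.01,0.18,0.14,0,0,0,0]]]'

```text
clock: 18.75
eef_pos: [558.4, 170.2, 215.3]
eef_rot: [3.141, 0.0, 1.569]
wrist_force: [-0.4, 0.2, 0.7]
finger_gap: 94.0
finger_force: 0.0
```

```bash
python3 - <<'E'
from h import *
shot("scene","scene2.png"); shot("side","side2.png")
a=cv2.imread("pics/scene2.png")[120:320,220:520];b=cv2.imread("pics/side2.png")[180:480,190:420]
cv2.imwrite("pics/m2.png",np.hstack([cv2.resize(a,(450,300)),cv2.resize(b,(230,300))]))
for n in("scene","side"):
    P=np.load(f"/tmp/{n}2.png.npz")["P"]
    for k,x,y,z,r in(("jar",564,294,54,36),("wide",553,-76,153,25),("square",553,2,145,25),("tall",553,80,175,25)):
        q=P[(abs(P[...,2]-z)<6)&(np.hypot(P[...,0]-x,P[...,1]-y)<r)]
        if len(q)>8: print(n,k,len(q),np.round(cv2.minEnclosingCircle(q[:,:2].astype(np.float32)),1) if 0 else [np.round(t,1) for t in cv2.minEnclosingCircle(q[:,:2].astype(np.float32))],q[:,2].mean().round(1))
E
```

```text
scene jar 513 [array([565.3, 294. ]), np.float64(31.1)] 53.8
scene wide 241 [array([552.6, -75.5]), np.float64(19.4)] 152.4
scene square 236 [array([554.1,   1.6]), np.float64(18.5)] 144.5
scene tall 237 [array([553.6,  79.2]), np.float64(19.8)] 174.3
side jar 1051 [array([563.5, 295.8]), np.float64(30.2)] 53.4
side wide 157 [array([551.8, -73.2]), np.float64(18.1)] 152.3
side tall 135 [array([553.9,  79.6]), np.float64(18.8)] 174.4
```

View pics/m2.png

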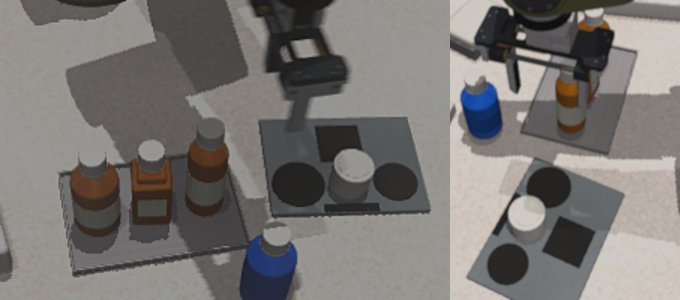

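The picture shows all three bottles upright on the tray (crop caps 92,157; 152,150; 209,128), jar in place, and the three pads clear. I measure the pads while bare.

```bash
python3 - <<'E'
from h import *
for n in("scene","side"):
    d=np.load(f"/tmp/{n}2.png.npz");P=d["P"];f=d["f"]
    for k,x,y,r in(("wide",553.6,220.6,50),("square",493,304,50),("tall",574,365,45)):
        m=(f.max(-1)<50)&(P[...,2]<16)&(P[...,2]>4)&(np.hypot(P[...,0]-x,P[...,1]-y)<r)
        nl,l,s,c=cv2.connectedComponentsWithStats(m.astype(np.uint8)); i=1+s[1:,4].argmax()
        q=P[l==i]; xy=q[:,:2].astype(np.float32)
        hi=P[(abs(P[...,2]-10)<5)&(np.hypot(P[...,0]-x,P[...,1]-y)<r)]
        print(n,k,len(q),"mean",q.mean(0).round(1),"mec",[np.round(t,1) for t in cv2.minEnclosingCircle(xy)],"rect",[np.round(t,1) for t in cv2.minAreaRect(xy)])
E
```

```text
scene wide 807 mean [555.  220.6  10.5] mec [array([552.7, 221. ]), np.float64(40.9)] rect [array([553.7, 220.3]), array([77.4, 78.1]), np.float64(26.6)]
scene square 525 mean [487.6 300.7  10.3] mec [array([492.4, 304.5]), np.float64(46.5)] rect [array([492.1, 303.4]), array([66.5, 67.6]), np.float64(80.4)]
scene tall 560 mean [577.4 364.1  10.5] mec [array([576.4, 364.5]), np.float64(34.0)] rect [array([575.8, 364.6]), array([64. , 66.2]), np.float64(71.3)]
side wide 1242 mean [550.7 220.3  10.3] mec [array([550.8, 221.6]), np.float64(38.6)] rect [array([549.9, 218.8]), array([67.6, 75.1]), np.float64(67.2)]
side square 1476 mean [491.1 305.6  10.6] mec [array([491.8, 304.9]), np.float64(44.0)] rect [array([491.3, 304.9]), array([64.7, 63.3]), np.float64(81.7)]
side tall 1215 mean [573.9 366.7  10.8] mec [array([573.8, 366.3]), np.float64(32.0)] rect [array([573.9, 366.3]), array([61.7, 62.4]), np.float64(44.5)]
```

Request:
servo_tool --motion '[[[0,0.06,0,0,0,0,0],[0.01,0.14,-0.02,0,0,0,0],[0.011,0.21,-0.06,0,0,0,0],[0.011,0.25,-0.12,0,0,0,0],[0.011,0.25,-0.18,0,0,0,0],[0.011,0.25,-0.22,0,0,0,0],[0.011,0.25,-0.24,0,0,0,0],[0.011,0.25,-0.24,0,0,0,0],[0.011,0.25,-0.24,0,0,0,0]]]'

```text
clock: 19.75
eef_pos: [564.6, 294.8, 96.1]
eef_rot: [3.14, -0.001, 1.57]
wrist_force: [0.2, -0.5, 0.8]
finger_gap: 94.1
finger_force: 0.0
```

Request:
servo_tool --motion '[[[0,0,-0.05,0,0,0,0],[0,0,-0.1,0,0,0,0],[0,0,-0.136,0,0,0,0],[0,0,-0.136,0,0,0,0],[0,0,-0.136,0,0,0,0.5],[0,0,-0.136,0,0,0,0.5],[0,0,-0.136,0,0,0,0.5],[0,0,-0.136,0,0,0,0.5],[0,0,-0.136,0,0,0,0.5]]]' --newtons 25

```text
clock: 20.65
eef_pos: [564.3, 295.1, 27.5]
eef_rot: [3.141, -0.0, 1.571]
wrist_force: [-0.4, -0.7, 3.9]
finger_gap: 59.3
finger_force: 25.0
```

Request:
servo_tool --motion '[[[0,0,0.01,0,0,0,0.5],[0,0,0.05,0,0,0,0.5],[0,0,0.11,0,0,0,0.5],[0,0,0.19,0,0,0,0.5],[0,0,0.27,0,0,0,0.5],[0,0,0.34,0,0,0,0.5],[0,0,0.4,0,0,0,0.5],[0,0,0.43,0,0,0,0.5],[0,-0.03,0.43,0,0,0,0.5],[0,-0.08,0.43,0,0,0,0.5]]]'

```text
clock: 21.65
eef_pos: [563.5, 254.5, 240.9]
eef_rot: [-3.141, 0.0, 1.572]
wrist_force: [0.9, -0.9, -2.3]
finger_gap: 59.4
finger_force: 25.0
```

Request:
servo_tool --motion '[[[0,-0.07,0,0,0,0,0.5],[0,-0.15,0,0,0,0,0.5],[0,-0.23,0,0,0,0,0.5],[0,-0.31,0,0,0,0,0.5],[0,-0.39,0,0,0,0,0.5],[0,-0.47,0,0,0,0,0.5],[-0.01,-0.55,0,0,0,0,0.5],[-0.02,-0.63,0,0,0,0,0.5],[-0.029,-0.71,0,0,0,0,0.5],[-0.029,-0.79,0,0,0,0,0.5]]]'

```text
clock: 22.65
eef_pos: [547.8, -142.2, 240.8]
eef_rot: [-3.14, -0.0, 1.57]
wrist_force: [0.4, 0.5, -1.3]
finger_gap: 59.5
finger_force: 25.0
```

Request:
servo_tool --motion '[[[0,-0.07,0,0,0,0,0.5],[0,-0.14,0,0,0,0,0.5],[0,-0.2,0,0,0,0,0.5],[0,-0.25,0,0,0,0,0.5],[0,-0.29,0,0,0,0,0.5],[0,-0.32,0,0,0,0,0.5],[0,-0.33,-0.01,0,0,0,0.5],[0,-0.33,-0.06,0,0,0,0.5],[0,-0.33,-0.12,0,0,0,0.5],[0,-0.33,-0.18,0,0,0,0.5]]]'

```text
clock: 23.65
eef_pos: [549.4, -304.2, 150.6]
eef_rot: [3.142, -0.0, 1.572]
wrist_force: [-0.3, -0.3, -2.0]
finger_gap: 59.2
finger_force: 25.0
```

```bash
python3 - <<'E'
from h import *
shot("scene","scene3.png"); s=manip.read_state(); print(s["eef_pos"].round(1),s["wrist_force"].round(1))
cv2.imwrite("pics/m3.png",cv2.resize(cv2.imread("pics/scene3.png")[120:340,100:420],None,fx=2,fy=2))
P=np.load("/tmp/scene3.png.npz")["P"]
m=(abs(P[...,2]-68)<4)&(np.hypot(P[...,0]-550,P[...,1]+305)<66)
q=P[m]; print(len(q),q[:,:2].min(0),q[:,:2].max(0))
E
```

```text
[ 547.8 -303.1  145. ] [-0.5  1.2 -6.8]
2010 [ 491.18689004 -366.63181378] [ 613.90280075 -244.04216341]
```

View pics/m3.png

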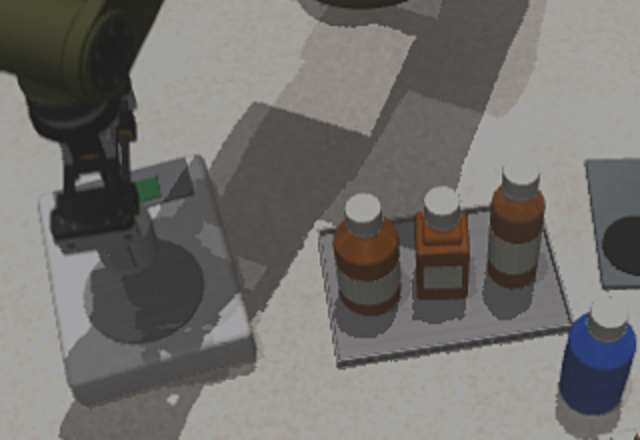

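Request:
servo_tool --motion '[[[0.003,0,0,0,0,0,0.5],[0.003,0,-0.04,0,0,0,0.5],[0.003,0,-0.08,0,0,0,0.5],[0.003,0,-0.11,0,0,0,0.5],[0.003,0,-0.12,0,0,0,0.5],[0.003,0,-0.125,0,0,0,0.5],[0.003,0,-0.128,0,0,0,0.5],[0.003,0,-0.129,0,0,0,0.5],[0.003,0,-0.129,0,0,0,0.5],[0.003,0,-0.129,0,0,0,0.5]]]'

```text
clock: 24.7
eef_pos: [551.1, -305.1, 87.8]
eef_rot: [3.141, 0.0, 1.571]
wrist_force: [-0.0, -0.2, -2.3]
finger_gap: 59.5
finger_force: 25.0
```

Request:
servo_tool --motion '[[[0,0,-0.001,0,0,0,0.5],[0,0,-0.002,0,0,0,0.5],[0,0,-0.003,0,0,0,0.5],[0,0,-0.003,0,0,0,0.5]]]'

```text
clock: 25.1
eef_pos: [551.2, -305.2, 87.5]
eef_rot: [3.141, 0.001, 1.571]
wrist_force: [-5.6, 3.0, 11.6]
finger_gap: 59.5
finger_force: 25.0
```

Request:
servo_tool --motion '[[[0,0,-0.001,0,0,0,0.3],[0,0,-0.001,0,0,0,0.1],[0,0,-0.001,0,0,0,0],[0,0,-0.001,0,0,0,0],[0,0,0.03,0,0,0,0],[0,0,0.1,0,0,0,0],[0,0,0.18,0,0,0,0],[0,0,0.25,0,0,0,0],[0,0.04,0.27,0,0,0,0.3],[0,0.1,0.27,0,0,0,0.3]]]'

```text
clock: 26.1
eef_pos: [551.2, -255.1, 223.4]
eef_rot: [3.139, 0.002, 1.569]
wrist_force: [0.2, 0.6, -0.1]
finger_gap: 81.3
finger_force: 0.0
```

Request:
servo_tool --motion '[[[0,0.06,0,0,0,0,0.3],[0,0.12,0,0,0,0,0.3],[0,0.18,0,0,0,0,0.3],[0,0.24,0,0,0,0,0.3],[0,0.26,0,0,0,0,0.3],[0,0.26,0,0,0,0,0.3]]]'

```text
clock: 26.7
eef_pos: [550.9, -123.8, 221.3]
eef_rot: [3.141, 0.0, 1.573]
wrist_force: [0.4, -1.2, -0.2]
finger_gap: 65.8
finger_force: 0.0
```

```bash
python3 - <<'E'
from h import *
for n in("scene","side"):
    shot(n,n+"4.png"); P=np.load(f"/tmp/{n}4.png.npz")["P"]
    for k,x,y,z,r in(("jar",551,-305,114,36),("wide",553,-76,153,25),("square",553,2,145,25),("tall",553,80,175,25)):
        q=P[(abs(P[...,2]-z)<6)&(np.hypot(P[...,0]-x,P[...,1]-y)<r)]
        if len(q)>8: print(n,k,len(q),[np.round(t,1) for t in cv2.minEnclosingCircle(q[:,:2].astype(np.float32))],q[:,2].mean().round(1))
    q=P[(abs(P[...,2]-68)<4)&(np.hypot(P[...,0]-550,P[...,1]+305)<68)]
    print(n,"pan",q[:,:2].min(0).round(1),q[:,:2].max(0).round(1))
cv2.imwrite("pics/m4.png",cv2.resize(cv2.imread("pics/scene4.png")[160:340,100:400],None,fx=2.5,fy=2.5))
E
```

```text
scene jar 628 [array([ 552. , -306.7]), np.float64(31.5)] 114.0
scene wide 238 [array([554.6, -76.5]), np.float64(19.1)] 152.6
scene square 236 [array([554.2,   2.6]), np.float64(19.1)] 144.5
scene tall 240 [array([553.3,  78.4]), np.float64(19.4)] 174.2
scene pan [ 487.  -366.7] [ 613.3 -244.2]
side jar 279 [array([ 551.4, -304.2]), np.float64(31.7)] 113.6
side wide 246 [array([552.2, -75.2]), np.float64(19.4)] 152.4
side square 270 [array([552.5,   2. ]), np.float64(19.1)] 144.5
side tall 312 [array([552.5,  78.7]), np.float64(19.7)] 174.6
side pan [ 487.4 -360. ] [ 609.8 -242.7]
```

View pics/m4.png

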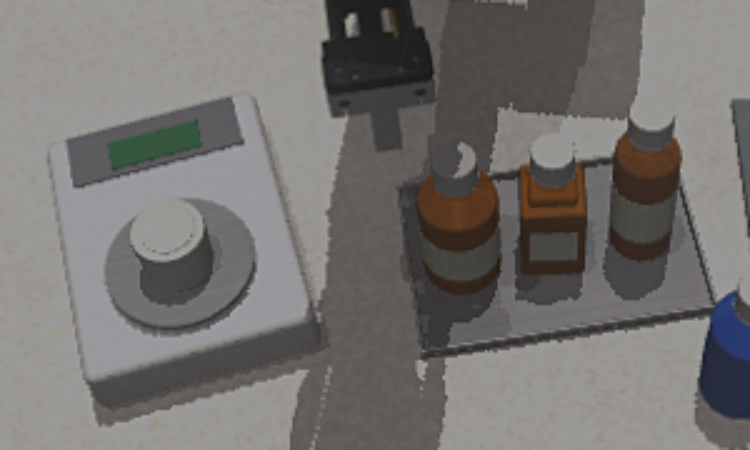

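Jar sits in the middle of the pan (crop 170,230) within about 2 mm; bottles are undisturbed. Now the bottles go back, tall first.

Request:
servo_tool --motion '[[[0,0.04,0,0,0,0,0.3],[0.005,0.11,0,0,0,0,0.3],[0.005,0.19,0,0,0,0,0.3],[0.005,0.27,0,0,0,0,0.3],[0.005,0.34,0,0,0,0,0.3],[0.005,0.39,0,0,0,0,0.3],[0.005,0.41,0,0,0,0,0.3],[0.005,0.41,0,0,0,0,0.3],[0.005,0.41,0,0,0,0,0.3]]]'

```text
clock: 27.7
eef_pos: [553.7, 78.6, 220.8]
eef_rot: [-3.141, 0.0, 1.57]
wrist_force: [0.7, -0.5, 0.3]
finger_gap: 66.0
finger_force: 0.0
```

Request:
servo_tool --motion '[[[0,0,-0.04,0,0,0,0.3],[0,0,-0.09,0,0,0,0.3],[0,0,-0.13,0,0,0,0.3],[0,0,-0.152,0,0,0,0.3],[0,0,-0.152,0,0,0,0.3],[0,0,-0.152,0,0,0,0.3],[0,0,-0.152,0,0,0,0.3]]]'

```text
clock: 28.4
eef_pos: [554.0, 79.8, 146.1]
eef_rot: [3.14, -0.0, 1.57]
wrist_force: [-0.1, 0.8, 0.2]
finger_gap: 65.7
finger_force: 0.0
```

Request:
servo_tool --motion '[[[0,0,0,0,0,0,0.8],[0,0,0,0,0,0,0.8],[0,0,0,0,0,0,0.8],[0,0,0,0,0,0,0.8],[0,0,0,0,0,0,0.8],[0,0,0,0,0,0,0.8]]]' --newtons 40

```text
clock: 29.0
eef_pos: [553.6, 80.0, 145.0]
eef_rot: [3.141, -0.0, 1.571]
wrist_force: [0.0, -0.4, 0.7]
finger_gap: 35.1
finger_force: 40.0
```

Request:
servo_tool --motion '[[[0,0,0.01,0,0,0,0.8],[0,0,0.04,0,0,0,0.8],[0,0,0.08,0,0,0,0.8],[0,0,0.1,0,0,0,0.8],[0,0.02,0.11,0,0,0,0.8],[0,0.06,0.11,0,0,0,0.8],[0.01,0.12,0.11,0,0,0,0.8],[0.02,0.18,0.11,0,0,0,0.8],[0.03,0.24,0.11,0,0,0,0.8],[0.04,0.3,0.11,0,0,0,0.8]]]'

```text
clock: 30.0
eef_pos: [573.1, 231.9, 199.1]
eef_rot: [-3.14, 0.0, 1.571]
wrist_force: [-0.9, -0.4, -3.5]
finger_gap: 35.0
finger_force: 40.0
```

Request:
servo_tool --motion '[[[0.001,0.06,0,0,0,0,0.8],[0.001,0.12,0,0,0,0,0.8],[0.001,0.18,0,0,0,0,0.8],[0.001,0.23,0,0,0,0,0.8],[0.001,0.26,0,0,0,0,0.8],[0.001,0.272,0,0,0,0,0.8],[0.001,0.272,0,0,0,0,0.8],[0.001,0.272,-0.03,0,0,0,0.8],[0.001,0.272,-0.06,0,0,0,0.8],[0.001,0.272,-0.07,0,0,0,0.8]]]'

```text
clock: 31.0
eef_pos: [573.4, 364.8, 161.9]
eef_rot: [-3.138, 0.002, 1.57]
wrist_force: [0.2, -0.1, -3.6]
finger_gap: 35.3
finger_force: 40.0
```

Request:
servo_tool --motion '[[[0,0,-0.01,0,0,0,0.8],[0,0,-0.016,0,0,0,0.8],[0,0,-0.02,0,0,0,0.8],[0,0,-0.022,0,0,0,0.8],[0,0,-0.023,0,0,0,0.8],[0,0,-0.024,0,0,0,0.8],[0,0,-0.024,0,0,0,0.8],[0,0,-0.025,0,0,0,0.8],[0,0,-0.025,0,0,0,0.8]]]'

```text
clock: 31.9
eef_pos: [574.2, 366.1, 153.1]
eef_rot: [3.141, -0.0, 1.571]
wrist_force: [-0.6, 0.7, 2.9]
finger_gap: 35.2
finger_force: 40.0
```

Request:
servo_tool --motion '[[[0,0,-0.001,0,0,0,0.5],[0,0,-0.001,0,0,0,0.3],[0,0,-0.001,0,0,0,0.3],[0,0,-0.001,0,0,0,0.3],[0,0,0.04,0,0,0,0.3],[0,0,0.09,0,0,0,0.3],[0,0,0.13,0,0,0,0.3],[0,0,0.14,0,0,0,0.3],[0,0,0.14,0,0,0,0.3]]]'

```text
clock: 32.8
eef_pos: [574.1, 366.1, 222.6]
eef_rot: [3.141, -0.0, 1.571]
wrist_force: [0.0, -0.8, -0.1]
finger_gap: 65.6
finger_force: 0.0
```

Request:
servo_tool --motion '[[[0,-0.04,0,0,0,0,0.3],[0,-0.12,0,0,0,0,0.3],[-0.01,-0.21,0,0,0,0,0.3],[-0.02,-0.3,0,0,0,0,0.3],[-0.03,-0.39,0,0,0,0,0.3],[-0.04,-0.48,0,0,0,0,0.3],[-0.041,-0.57,0,0,0,0,0.3],[-0.041,-0.65,0,0,0,0,0.3],[-0.041,-0.71,0,0,0,0,0.3],[-0.041,-0.727,0,0,0,0,0.3]]]'

```text
clock: 33.8
eef_pos: [552.9, -0.0, 221.1]
eef_rot: [-3.14, 0.0, 1.568]
wrist_force: [0.8, 0.4, -0.1]
finger_gap: 65.6
finger_force: 0.0
```

Request:
servo_tool --motion '[[[0,0,0,0,0,0,0.3],[0,0,0,0,0,0,0.3],[0,0,-0.05,0,0,0,0.3],[0,0,-0.11,0,0,0,0.3],[0,0,-0.17,0,0,0,0.3],[0,0,-0.2,0,0,0,0.3],[0,0,-0.215,0,0,0,0.3],[0,0,-0.215,0,0,0,0.3],[0,0,-0.215,0,0,0,0.3],[0,0,-0.215,0,0,0,0.3]]]'

```text
clock: 34.8
eef_pos: [554.0, 2.7, 116.0]
eef_rot: [3.14, 0.0, 1.571]
wrist_force: [-0.5, 0.1, -0.1]
finger_gap: 65.7
finger_force: 0.0
```

Request:
servo_tool --motion '[[[0,0,0,0,0,0,0.8],[0,0,0,0,0,0,0.8],[0,0,0,0,0,0,0.8],[0,0,0,0,0,0,0.8],[0,0,0,0,0,0,0.8],[0,0,0,0,0,0,0.8]]]'

```text
clock: 35.4
eef_pos: [553.5, 2.5, 115.0]
eef_rot: [3.141, -0.0, 1.571]
wrist_force: [0.8, -0.3, 1.1]
finger_gap: 35.1
finger_force: 40.0
```

Request:
servo_tool --motion '[[[0,0,0.01,0,0,0,0.8],[0,0,0.04,0,0,0,0.8],[0,0,0.08,0,0,0,0.8],[0,0,0.1,0,0,0,0.8],[0,0.02,0.11,0,0,0,0.8],[-0.01,0.06,0.11,0,0,0,0.8],[-0.03,0.12,0.11,0,0,0,0.8],[-0.05,0.18,0.11,0,0,0,0.8],[-0.07,0.24,0.11,0,0,0,0.8],[-0.09,0.3,0.11,0,0,0,0.8]]]'

```text
clock: 36.4
eef_pos: [507.5, 154.2, 169.3]
eef_rot: [-3.141, 0.0, 1.571]
wrist_force: [0.1, 0.4, -2.8]
finger_gap: 35.4
finger_force: 40.0
```

Request:
servo_tool --motion '[[[-0.02,0.06,0,0,0,0,0.8],[-0.031,0.12,0,0,0,0,0.8],[-0.031,0.18,0,0,0,0,0.8],[-0.031,0.23,0,0,0,0,0.8],[-0.031,0.28,0,0,0,0,0.8],[-0.031,0.304,0,0,0,0,0.8],[-0.031,0.304,0,0,0,0,0.8],[-0.031,0.304,-0.03,0,0,0,0.8],[-0.031,0.304,-0.06,0,0,0,0.8],[-0.031,0.304,-0.07,0,0,0,0.8]]]'

```text
clock: 37.4
eef_pos: [492.5, 303.2, 133.4]
eef_rot: [-3.139, 0.001, 1.57]
wrist_force: [-0.4, 0.7, -2.2]
finger_gap: 35.3
finger_force: 40.0
```

Request:
servo_tool --motion '[[[0,0,-0.01,0,0,0,0.8],[0,0,-0.016,0,0,0,0.8],[0,0,-0.02,0,0,0,0.8],[0,0,-0.022,0,0,0,0.8],[0,0,-0.023,0,0,0,0.8],[0,0,-0.024,0,0,0,0.8],[0,0,-0.024,0,0,0,0.8],[0,0,-0.025,0,0,0,0.8],[0,0,-0.025,0,0,0,0.8]]]'

```text
clock: 38.3
eef_pos: [493.1, 304.6, 123.0]
eef_rot: [3.141, -0.0, 1.571]
wrist_force: [-0.9, -1.9, 4.1]
finger_gap: 35.3
finger_force: 40.0
```

Request:
servo_tool --motion '[[[0,0,-0.001,0,0,0,0.5],[0,0,-0.001,0,0,0,0.3],[0,0,-0.001,0,0,0,0.3],[0,0,-0.001,0,0,0,0.3],[0,0,0.04,0,0,0,0.3],[0,0,0.1,0,0,0,0.3],[0,0,0.16,0,0,0,0.3],[0,0,0.198,0,0,0,0.3],[0,0,0.198,0,0,0,0.3]]]'

```text
clock: 39.2
eef_pos: [493.8, 304.9, 224.1]
eef_rot: [3.138, -0.002, 1.571]
wrist_force: [0.2, 0.5, -1.2]
finger_gap: 65.5
finger_force: 0.0
```

Request:
servo_tool --motion '[[[0,-0.04,0,0,0,0,0.3],[0.01,-0.12,0,0,0,0,0.3],[0.03,-0.21,0,0,0,0,0.3],[0.05,-0.3,0,0,0,0,0.3],[0.07,-0.39,0,0,0,0,0.3],[0.09,-0.48,0,0,0,0,0.3],[0.11,-0.57,0,0,0,0,0.3],[0.121,-0.66,0,0,0,0,0.3],[0.121,-0.73,0,0,0,0,0.3],[0.121,-0.76,0,0,0,0,0.3]]]'

```text
clock: 40.2
eef_pos: [553.0, -78.1, 219.9]
eef_rot: [-3.14, -0.0, 1.568]
wrist_force: [-0.4, 0.4, -0.1]
finger_gap: 65.9
finger_force: 0.0
```

Request:
servo_tool --motion '[[[0,0,0,0,0,0,0.3],[0,0,0,0,0,0,0.3],[0,0,-0.05,0,0,0,0.3],[0,0,-0.11,0,0,0,0.3],[0,0,-0.16,0,0,0,0.3],[0,0,-0.19,0,0,0,0.3],[0,0,-0.197,0,0,0,0.3],[0,0,-0.197,0,0,0,0.3],[0,0,-0.197,0,0,0,0.3],[0,0,-0.197,0,0,0,0.3]]]'

```text
clock: 41.2
eef_pos: [553.9, -75.3, 123.9]
eef_rot: [3.14, 0.0, 1.571]
wrist_force: [-0.5, 0.1, 0.4]
finger_gap: 65.7
finger_force: 0.0
```

Request:
servo_tool --motion '[[[0,0,0,0,0,0,0.8],[0,0,0,0,0,0,0.8],[0,0,0,0,0,0,0.8],[0,0,0,0,0,0,0.8],[0,0,0,0,0,0,0.8],[0,0,0,0,0,0,0.8]]]'

```text
clock: 41.8
eef_pos: [553.6, -75.5, 123.0]
eef_rot: [3.141, -0.0, 1.571]
wrist_force: [0.7, 0.1, 1.1]
finger_gap: 35.4
finger_force: 40.0
```

Target TCP (553.2, 220.7): dy 296 → 0.592.

Request:
servo_tool --motion '[[[0,0,0.01,0,0,0,0.8],[0,0,0.04,0,0,0,0.8],[0,0,0.08,0,0,0,0.8],[0,0,0.1,0,0,0,0.8],[0,0.02,0.11,0,0,0,0.8],[0,0.06,0.11,0,0,0,0.8],[0,0.12,0.11,0,0,0,0.8],[0,0.18,0.11,0,0,0,0.8],[0,0.24,0.11,0,0,0,0.8],[-0.001,0.3,0.11,0,0,0,0.8]]]'

```text
clock: 42.8
eef_pos: [552.4, 76.3, 177.2]
eef_rot: [-3.14, -0.0, 1.571]
wrist_force: [0.0, -0.0, -4.3]
finger_gap: 35.4
finger_force: 40.0
```

Request:
servo_tool --motion '[[[0,0.06,0,0,0,0,0.8],[0,0.12,0,0,0,0,0.8],[0,0.18,0,0,0,0,0.8],[0,0.23,0,0,0,0,0.8],[0,0.27,0,0,0,0,0.8],[0,0.292,0,0,0,0,0.8],[0,0.292,0,0,0,0,0.8],[0,0.292,-0.03,0,0,0,0.8],[0,0.292,-0.06,0,0,0,0.8],[0,0.292,-0.07,0,0,0,0.8]]]'

```text
clock: 43.8
eef_pos: [552.4, 219.4, 141.3]
eef_rot: [-3.139, 0.001, 1.57]
wrist_force: [0.3, -0.6, -2.7]
finger_gap: 35.3
finger_force: 40.0
```

Request:
servo_tool --motion '[[[0,0,-0.01,0,0,0,0.8],[0,0,-0.016,0,0,0,0.8],[0,0,-0.02,0,0,0,0.8],[0,0,-0.022,0,0,0,0.8],[0,0,-0.023,0,0,0,0.8],[0,0,-0.024,0,0,0,0.8],[0,0,-0.024,0,0,0,0.8],[0,0,-0.025,0,0,0,0.8],[0,0,-0.025,0,0,0,0.8]]]'

```text
clock: 44.7
eef_pos: [553.2, 220.6, 131.0]
eef_rot: [3.141, -0.0, 1.571]
wrist_force: [-0.1, 0.9, 1.8]
finger_gap: 35.3
finger_force: 40.0
```

Request:
servo_tool --motion '[[[0,0,-0.001,0,0,0,0.5],[0,0,-0.001,0,0,0,0.3],[0,0,-0.001,0,0,0,0.3],[0,0,-0.001,0,0,0,0.3],[0,0,0.04,0,0,0,0.3],[0,0,0.1,0,0,0,0.3],[0,0,0.16,0,0,0,0.3],[0,0,0.198,0,0,0,0.3],[0,-0.04,0.198,0,0,0,0.3],[0,-0.1,0.198,0,0,0,0.3]]]'

```text
clock: 45.7
eef_pos: [553.0, 170.9, 229.9]
eef_rot: [3.141, -0.0, 1.573]
wrist_force: [0.3, 0.6, 0.1]
finger_gap: 65.6
finger_force: 0.0
```

Request:
servo_tool --motion '[[[0,-0.08,0,0,0,0,0.3],[0,-0.16,0,0,0,0,0.3],[0,-0.24,0,0,0,0,0.3],[0,-0.3,0,0,0,0,0.3],[0,-0.34,0,0,0,0,0.3],[0,-0.34,0,0,0,0,0.3],[0,-0.34,0,0,0,0,0.3],[0,-0.34,0,0,0,0,0.3]]]'

```text
clock: 46.5
eef_pos: [553.0, 1.4, 229.5]
eef_rot: [3.142, -0.0, 1.572]
wrist_force: [-0.2, 0.1, 0.7]
finger_gap: 66.0
finger_force: 0.0
```

```bash
python3 - <<'E'
from h import *
for n in("scene","side"):
    shot(n,n+"5.png"); P=np.load(f"/tmp/{n}5.png.npz")["P"]
    for k,x,y,z,r in(("jar",551,-305,114,36),("wide",553,220,161,25),("square",493,304,153,25),("tall",574,365,183,25)):
        q=P[(abs(P[...,2]-z)<6)&(np.hypot(P[...,0]-x,P[...,1]-y)<r)]
        if len(q)>8: print(n,k,len(q),[np.round(t,1) for t in cv2.minEnclosingCircle(q[:,:2].astype(np.float32))],q[:,2].mean().round(1))
a=cv2.imread("pics/scene5.png")[160:290,370:530];b=cv2.imread("pics/side5.png")[300:480,190:390]
cv2.imwrite("pics/m5.png",np.hstack([cv2.resize(a,(400,325)),cv2.resize(b,(361,325))]))
E
```

```text
scene jar 621 [array([ 551.1, -305.9]), np.float64(31.1)] 113.9
scene wide 212 [array([553.9, 220.4]), np.float64(19.2)] 159.7
scene square 201 [array([494. , 303.8]), np.float64(19.7)] 152.1
scene tall 217 [array([574.7, 364.2]), np.float64(19.7)] 182.0
side jar 14 [array([ 555.8, -333.4]), np.float64(8.9)] 113.1
side wide 412 [array([551.3, 220.3]), np.float64(19.2)] 160.7
side square 471 [array([492.2, 304.6]), np.float64(18.8)] 152.3
side tall 542 [array([572.7, 366.4]), np.float64(18.5)] 182.3
```

View pics/m5.png

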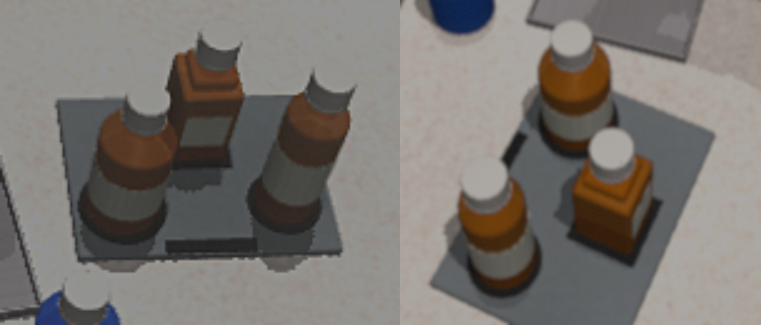

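All three bottles stand upright and centred on their own pads (wide at 125,170; square at 205,110; tall at 300,160 in the left half), within about 2 mm. The jar is on the pan and the arm is clear.

```bash
python3 -c "
from cell import manip
print(manip.sign_off())"
```

```text
the job is handed in; nothing more can be done
None
```

The job is handed in (no verdict was returned): my last camera check had the jar on the pan and all three bottles upright on their own pads, each within about 2 mm of centre.

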